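Close the vacuum chamber on a dish stack and pump it down

TASK

Take the stack of small culture dishes from the tray and stand it upright on the floor of the open vacuum chamber, then swing the chamber's lid over and lower it gently, without letting it drop, until it rests shut on the rim. Then pump the red hand lever through four full strokes, each from fully up to fully down and fully back up, so that the gauge rod stands well out of the pump; end with the lever up and the lid shut. Do not knock over or push aside the bottles and the beaker.

Things in the scene. Friction and masses are not known exactly. Their poses are not given: they have to be found in the camera images.
- station: vacuum station fixed to the bench: grey L-shaped base plate (145 x 226 mm overall, 8 mm thick) with an open white chamber on its left and a blue hand pump on its right. Origin on the bench under the plate (the plate spans x -60 to +90 mm); x points from its front to its back (lid hinge), y to its left; the front faces the robot. Pump housing: x 19 to 86, y -106 to -62 mm, 105 mm tall.
- chamber_floor (a point): centre of the chamber's inner floor, 14 mm above the bench; axes as the station's. The chamber is open at the top: inside 98 mm along station x, 140 mm along station y, walls 6 mm thick, rim 78 mm above the bench (64 mm above this point).
- stack_centre (a point): stack of four small pale culture dishes, the only stack 60 mm across (the fixed stacks at the back are 92 mm): a rigid cylinder 60 mm in diameter (58 mm between the fingers), 60 mm tall, about 50 g; this point is its centre, 30 mm above its underside; z is its upright axis. It starts upright on the tray (tray floor 4 mm above the bench, rim 20 mm high).
- lid (a joint): angle of the clear chamber lid (rad): 0 = shut on the rim, 1.57 = upright, 1.85 = its stop, leaning back. It starts open, at 1.62 to 1.85, past vertical, held by slight hinge friction (0.06 N m); below about 1.2 it falls shut by itself unless it is held. Lid 110 x 152 x 8 mm, 0.3 kg.
- lid_handle (a point): centre of the straight black round bar of the lid's bow handle: bar 12 mm in diameter, parallel to station y, free over 90 mm, 148 mm from the hinge axis and 38 mm beyond the lid's front edge. When shut it lies in front of the chamber 85 mm above the bench. The axes turn with the lid.
- lid_hinge (a point): a point on the hinge axis of the lid (axis along station y), 80 mm above the bench, at the back of the chamber; axes as the station's. With the lid at angle q the bar lies at station (-0.148 cos q + 0.005 sin q, 0, 0.148 sin q + 0.005 cos q) m from it.
- lever (a joint): angle of the pump's hand lever (rad): 0 = fully up, at rest, 22 degrees above level; 0.65 = fully down, on its stop, 15 degrees below level. A spring drives it back up: it takes about 4 N at the grip to start and about 9 N at the bottom; let go, it returns by itself in about 0.15 s.
- lever_grip (a point): centre of the red grip of the hand lever: a round bar 24 mm in diameter and 100 mm long that points towards station -x, 150 mm from the lever's pivot, 118 mm to the right of the chamber's middle; the axes turn with the lever. Press on it from above. Centre 126 mm above the bench when up, 31 mm when fully down.
- lever_pivot (a point): pivot of the lever, axis along station y, in the pump housing, 70 mm above the bench; axes as the station's.
- gauge_rod (a joint): how far the gauge rod has risen out of the pump's top (m): 0 at the start, about 0.014 more for each full stroke, about 0.057 after four (its most); it stays where it is, and part strokes give less.
- gauge_top (a point): top of the green cap (22 mm across) of the gauge rod that stands upright on the pump housing; 121 mm above the bench at the start, about 178 mm after four strokes
- brown_bottle: brown reagent bottle with black cap, 64 mm in diameter, 135 mm tall, standing on the tray, to be left alone; origin at the centre of its underside
- white_bottle: white reagent bottle with blue cap, 60 mm in diameter, 120 mm tall, standing on the tray, to be left alone; origin at the centre of its underside
- small_beaker: clear beaker, 55 mm in diameter, 71 mm tall, standing on the bench in front of the tray, to be left alone; origin at the centre of its underside
- dish_stack: the same stack of small dishes, by the centre of its underside
Mind the look-alikes: they are no part of the job. Leave any orange look-alike of the dish_stack alone.

How it is judged:
By the outcome, as a careful person would: the job done as asked, in the order asked, and still so for the second after the job is handed in, with the robot touching nothing.
It also fails if it takes over 72 s, if anything falls off the work surface, if the arm or the gripper's body presses on something with over 40 N, if the wrist force passes 120 N, or if a joint passes its speed limit or range.

ROBOT

A 7-joint arm with a two-finger parallel gripper is mounted at the origin on a cart in front of the work surface, level with it; the furniture and walls round the work are solid. World frame = base frame: x ahead of the robot, y to its left, z up, the work surface at z = 0. Lengths are in m, angles in rad, forces in N, time in s.
With the tool pointing down it reaches from about 0.4 to 0.85 m from the base axis. Payload 10.4 kg.
Tool frame: the origin (TCP) lies midway between the tips of the shut fingers; the grasp point (between the pads) lies 19 mm behind it; z points along the fingers, y is the line along which they close (so a half turn about z gives the same grasp; the last joint's range is limited). The gripper opens to 87 mm and grips with 3 to 60 N. Pads are 19 mm wide; open, the fingers measure 117 mm over their backs; the gripper's body (75 mm by 190 mm) begins 51 mm behind the grasp point.
Start: joints at [-1.301, 0.332, -0.065, 1.46, 0.022, 1.35, -0.088], TCP at [0.18, 0.598, 0.223] pointing down, gripper open.
Joint ranges: [-2.6, 2.6], [-0.5, 2.12], [-1.47, 1.34], [0.16, 2.42], [-1.27, 4.41], [0.06, 2.06], [-2.6, 2.6]. Speed limits (rad/s): [2.22, 2.22, 2.79, 2.79, 3.14, 3.14, 3.14].

INTERFACE

Orientations are given as a unit quaternion [x, y, z, w].
In Python, from bench import r gives the robot as it stands.
- The arm moves only by the tool apply_moves, never from a script. Its argument "steps" is a list of rows, each a list of 7 numbers: the turn, a rotation vector about the tool's x, y, z in rad, then the shift along the tool's x, y, z in mm, then the opening, from -1 (shut) to 1 (fully open). In form: [[ax, ay, az, x, y, z, claw], ...]. A call has 1 to 20 rows; each row is the pose to reach, as a shift and turn from the pose commanded when the call began, along the tool's axes at that moment; what a row does not reach only later rows make up. A row lasts 1/12 s, in which the tool goes at most 41.7 mm and 7.16 degrees, less where a joint would pass 70% of its speed; a pose out of reach is approached as far as the arm can. A call with a gripper value outside its range is refused whole. The fingers move at their own pace and stop on an object; "force" is the grip in N (left out, the last holds). Time passes only in rows, so rows that repeat a pose let the fingers close. It gives the time, the measured TCP pose, the force, the opening and the grip force at its end, in the units of the state.
- r.read_state(): the state, without advancing time (a new reading comes with each control period).
- r.camera(name): name is "scene" or "top" or "wrist"; returns a dict with "pixels" (480x640x3 uint8, red, green, blue), "z_map" (480x640 float32, m along the optical axis (not along the pixel's ray), 0 where there is no reading), "fovy" (degrees; the focal length in pixels is half the picture's height over the tangent of half this angle, whatever the lens; pixels are square), "cx", "cy" (the principal point, pixels), "position" and "orientation" of the camera in the world. Camera axes: x right, y down, z forward; pixel columns grow to the right and rows downward; lengths in m; the calibration is good to about 2 mm. The wrist camera is an equidistant fisheye: a pixel r from the principal point sees the ray r / f radians off the axis. A picture is of the moment at which its call begins.
- r.close_job(): hands the job in; it is judged then, once.
The state is a dict: "time": time; "joint_positions": joint angles; "joint_vel": joint speeds; "joint_torque": joint torques, N m; "ee_pos": TCP position; "eef_rot": TCP orientation; "ft_force": force on the tool from outside, world axes, zero at the start; "torque": the same for the moment, N m; "width": finger opening in m; "grip_force": force on a finger pad.
Only numpy, scipy, OpenCV 4.12 (cv2) and the standard library are available. Lean on these libraries where they do the work, as an engineer would, in place of code of your own. Each camera call takes 0.05 s, during which the arm holds its last target. There are 200 camera calls.

## Working session

There is one attempt and no reset: what is moved stays moved. The work goes in short steps, Python scripts to look and compute and a tool call to move; the robot and the scene stay as the last step left them, time stands still between calls to the robot, and variables do not carry over. Pictures are saved under pics/ and viewed, at most 10 in all, crops included, and the job is handed in when it is done.

Besides the shell and the picture viewer there is one more tool, called after "Emit:" as name(argument=value, ...) on one line, values as JSON. apply_moves: Moves the arm, as the interface text tells. Its arguments: {"type":"object","properties":{"steps":{"type":"array","items":{"type":"array","items":{"type":"number"}}},"force":{"type":"number"}},"required":["steps"]}

```bash
mkdir -p pics
cat > h.py <<'E'
import numpy as np, cv2
from scipy.spatial.transform import Rotation as R
from bench import r
def snap(n):
    c=r.camera(n); np.savez(f'{n}.npz',**c); return c
def pts(c):
    h,w=c['z_map'].shape; f=h/2/np.tan(np.radians(c['fovy'])/2)
    u,v=np.meshgrid(np.arange(w),np.arange(h)); z=c['z_map']
    P=np.stack([(u-c['cx'])/f*z,(v-c['cy'])/f*z,z],-1)
    return P@R.from_quat(c['orientation']).as_matrix().T+c['position']
def save(c,n): cv2.imwrite(f'pics/{n}.png',c['pixels'][:,:,::-1])
E
python3 - <<'E'
from h import *
for n in('scene','top'):
    c=snap(n); save(c,n+'0'); print(n,c['position'],c['orientation'],c['fovy'])
print(r.read_state())
E
```

```text
scene [ 0.01947357 -0.89501765  1.12886228] [ 0.89779923 -0.23739254  0.09370737 -0.35891538] 45.456920288125296
top [ 0.1678004  -0.04427623  1.60906672] [ 0.72466271 -0.68111515  0.07329378 -0.07466005] 48.28809989882862
{'time': 0.1, 'joint_positions': array([-1.30058379,  0.33280838, -0.06470505,  1.46083254,  0.02159194,
        1.34990977, -0.08848951]), 'joint_vel': array([ 0.00090522, -0.00303771,  0.00096159, -0.0016869 , -0.00014179,
        0.00137784,  0.00105217]), 'joint_torque': array([ 2.13624087e-03, -6.24549580e+01,  2.53584125e-02, -3.90706694e+01,
       -6.13348000e-02,  3.68087995e-02,  6.46702370e-05]), 'ee_pos': array([0.18030328, 0.59807262, 0.22184553]), 'eef_rot': array([ 1.45867851e-01,  9.89303882e-01, -6.27737659e-04, -6.87440207e-05]), 'ft_force': array([ 0.52555204,  0.25990797, -0.34233013]), 'torque': array([0.02066644, 0.03217763, 0.02277453]), 'grip_force': 0.0, 'width': 0.08697036695653466}
```

View pics/scene0.png

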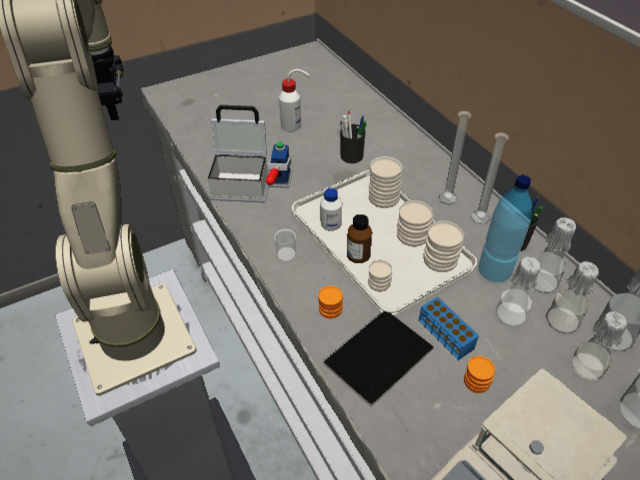

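View pics/top0.png

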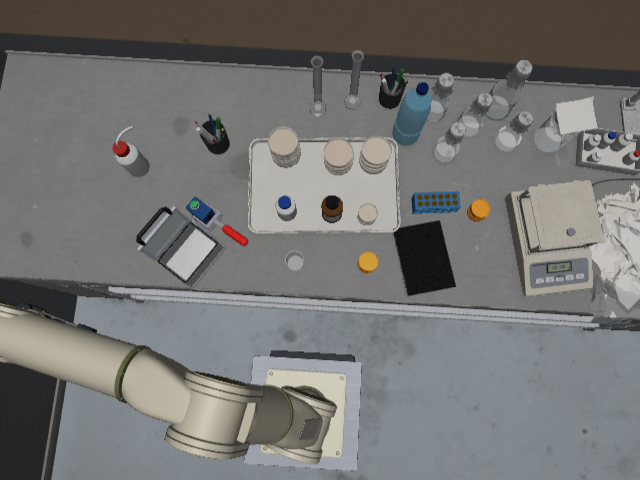

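The scene view shows the small pale stack at (380,275), and the top view shows it at (368,213), beside the brown bottle at (332,208). The station is at about (185,240) in the top view, rotated about 35–40°. Its lid leans back at (152,228) and the red grip is at (234,234).

```bash
cat >> h.py <<'E'
def load(n): return dict(np.load(f'{n}.npz'))
E
python3 - <<'E'
from h import *
c=load('top');P=pts(c);px=c['pixels'].astype(int)
def reg(u0,u1,v0,v1,z0,z1,P=P,m=None):
    M=np.zeros(P.shape[:2],bool);M[v0:v1,u0:u1]=1
    M&=(P[...,2]>z0)&(P[...,2]<z1)
    if m is not None:M&=m
    return P[M]
for nm,b in dict(stack=(355,382,200,228,.055,.075),brown=(318,346,190,225,.12,.15),white=(273,298,190,222,.11,.135),beaker=(284,305,248,272,.06,.08),orange=(355,380,250,275,.03,.08)).items():
    q=reg(*b);
    if len(q): print(nm,len(q),cv2.minEnclosingCircle(q[:,:2].astype(np.float32)),np.median(q,0))
red=(px[...,0]>150)&(px[...,1]<60)&(px[...,2]<60)
q=reg(200,255,215,255,.05,.2,m=red);print('red',len(q),q.mean(0),q.min(0),q.max(0), cv2.minAreaRect(q[:,:2].astype(np.float32)))
g=(px[...,1]>px[...,0]+40)&(px[...,1]>px[...,2]+20)
q=reg(180,215,190,220,.1,.14,m=g);print('cap',len(q),q.mean(0))
q=reg(130,225,200,290,.074,.081);print('rim',len(q),cv2.minAreaRect(q[:,:2].astype(np.float32)))
q=reg(130,225,200,290,.010,.018);print('floor',len(q),cv2.minAreaRect(q[:,:2].astype(np.float32)))
q=reg(130,200,200,250,.2,.3);print('bar',len(q),q.mean(0),cv2.minAreaRect(q[:,:2].astype(np.float32)))
q=reg(185,220,190,235,.1,.11);print('pump',len(q),cv2.minAreaRect(q[:,:2].astype(np.float32)))
def crop(u0,u1,v0,v1,s,c):return cv2.resize(c['pixels'][v0:v1,u0:u1,::-1],None,fx=s,fy=s,interpolation=cv2.INTER_CUBIC)
a=crop(120,260,190,290,5,c)
cv2.imwrite('pics/crop1.png',a[:,:])
E
```

```text
stack 294 ((0.5853328704833984, -0.15069985389709473), 0.030204784125089645) [ 0.58575126 -0.15162888  0.06385065]
brown 158 ((0.5919250845909119, -0.043498896062374115), 0.020148899406194687) [ 0.58996398 -0.04399029  0.13869607]
white 139 ((0.5870211720466614, 0.09450553357601166), 0.019442005082964897) [0.58547381 0.09388232 0.12423393]
beaker 70 ((0.4294293522834778, 0.056777626276016235), 0.027827056124806404) [0.43515488 0.06098849 0.06928798]
orange 324 ((0.44029876589775085, -0.15952742099761963), 0.0299756471067667) [ 0.43854804 -0.15873905  0.05866223]
red 183 [0.4769773  0.22456617 0.13860859] [0.44827046 0.18776294 0.11112399] [0.50683454 0.26653865 0.15653455] ((0.47805941104888916, 0.22602739930152893), (0.08943598717451096, 0.019071731716394424), 56.184852600097656)
cap 43 [0.56329039 0.35371495 0.12074543]
rim 297 ((0.4602363109588623, 0.34553688764572144), (0.117270827293396, 0.2236948013305664), 54.89427185058594)
floor 1025 ((0.47254905104637146, 0.4252697825431824), (0.3022708594799042, 0.2329953908920288), 75.26509857177734)
bar 241 [0.47592542 0.43302466 0.22611292] ((0.47574904561042786, 0.43288007378578186), (0.017139393836259842, 0.12079170346260071), 56.374412536621094)
pump 295 ((0.5442306399345398, 0.3245948553085327), (0.11532576382160187, 0.07151081413030624), 71.87422180175781)
```

View pics/crop1.png

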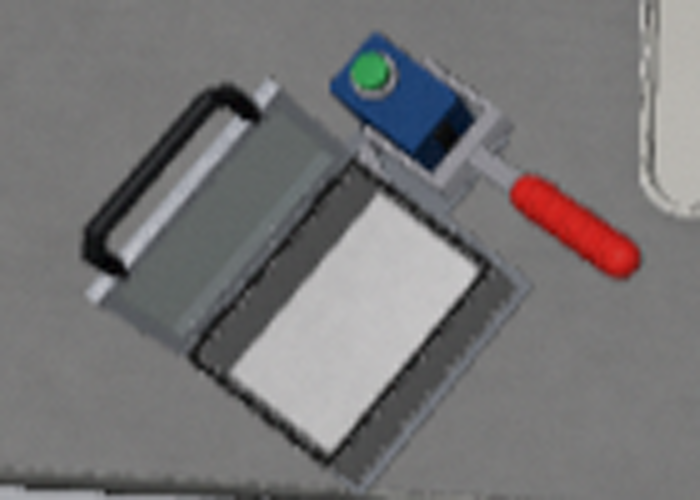

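The crop shows the chamber's inner rim corners at about (360,162), (490,265), (330,462) and (195,355). The handle bar is at the upper left, (100,235) to (215,95), the red grip runs (525,190) to (625,262), and the green cap is at (371,75).

```bash
cat > m.py <<'E'
from h import *
c=load('top');P=pts(c);px=c['pixels'].astype(int)
f=240/np.tan(np.radians(c['fovy'])/2);Rm=R.from_quat(c['orientation']).as_matrix()
def ray(u,v,z):
    d=Rm@np.array([(u-c['cx'])/f,(v-c['cy'])/f,1]);return c['position']+d*(z-c['position'][2])/d[2]
for p in [(360,162),(490,265),(330,462),(195,355)]: print(ray(120+p[0]/5-.4,190+p[1]/5-.4,.078))
print('centre',np.mean([ray(120+p[0]/5-.4,190+p[1]/5-.4,.078) for p in [(360,162),(490,265),(330,462),(195,355)]],0))
th=np.radians(56.3);X=np.array([np.cos(th),np.sin(th)]);Y=np.array([-X[1],X[0]])
def st(q):return np.c_[q[:,:2]@X,q[:,:2]@Y,q[:,2]]
M=np.zeros(P.shape[:2],bool);M[190:290,120:260]=1
Q=st(P[M]);col=px[M]
for nm,m in dict(rim=(abs(Q[:,2]-.078)<.003),bar=(Q[:,2]>.2),red=(col[:,0]>150)&(col[:,1]<60)&(Q[:,2]>.05),cap=(col[:,1]>col[:,0]+40)&(Q[:,2]>.115),floor=(abs(Q[:,2]-.014)<.003)&(col[:,0]>170),plate=abs(Q[:,2]-.008)<.002).items():
    q=Q[m];print(nm,len(q),np.percentile(q,[2,25,50,75,98],axis=0).round(4).tolist(),(np.polyfit(q[:,0],q[:,1],1)[0] if nm=='red' else np.polyfit(q[:,1],q[:,0],1)[0]).round(3))
# scene view as a check of bar and grip
c2=load('scene');P2=pts(c2);px2=c2['pixels'].astype(int)
M=np.zeros(P2.shape[:2],bool);M[100:205,200:295]=1
Q=st(P2[M]);col=px2[M]
for nm,m in dict(rim=(abs(Q[:,2]-.078)<.003),bar=(Q[:,2]>.2)&(col.max(1)<60),red=(col[:,0]>150)&(col[:,1]<60)&(Q[:,2]>.05),cap=(col[:,1]>col[:,0]+40)&(Q[:,2]>.115)).items():
    q=Q[m];print(nm,len(q),np.percentile(q,[2,25,50,75,98],axis=0).round(4).tolist())
E
python3 m.py
```

```text
[0.51935282 0.36467404 0.078     ]
[0.46256774 0.28207551 0.078     ]
[0.34189155 0.36176345 0.078     ]
[0.39898356 0.44686711 0.078     ]
centre [0.43069892 0.36384503 0.078     ]
rim 267 [[0.4878, -0.288, 0.0752], [0.4937, -0.2257, 0.0769], [0.556, -0.1671, 0.0781], [0.5932, -0.0977, 0.0794], [0.6, -0.0805, 0.0808]] -0.095
bar 295 [[0.0563, -0.2138, 0.2038], [0.6196, -0.1821, 0.225], [0.6228, -0.1642, 0.23], [0.6263, -0.1299, 0.2339], [0.6314, -0.0982, 1.6091]] 0.636
red 184 [[0.4109, -0.2815, 0.1199], [0.4283, -0.2767, 0.1303], [0.4505, -0.2721, 0.1407], [0.4732, -0.2676, 0.1472], [0.4957, -0.2632, 0.1555]] -0.154
cap 43 [[0.5979, -0.2824, 0.1159], [0.6033, -0.2777, 0.1187], [0.6077, -0.2733, 0.122], [0.6124, -0.269, 0.1235], [0.6157, -0.2647, 0.1278]] -0.028
floor 665 [[0.5142, -0.2233, 0.0112], [0.5308, -0.1915, 0.0127], [0.5503, -0.1544, 0.014], [0.5696, -0.1207, 0.0155], [0.5892, -0.0899, 0.0168]] 0.089
plate 880 [[0.3689, -0.413, 0.0061], [0.4832, -0.2914, 0.0066], [0.5494, -0.2021, 0.0074], [0.666, -0.1356, 0.0084], [0.8158, -0.0168, 0.0098]] 0.377
rim 308 [[0.487, -0.3063, 0.0751], [0.4943, -0.227, 0.0771], [0.5698, -0.169, 0.0786], [0.5951, -0.1151, 0.0798], [0.8393, -0.0853, 0.0808]]
bar 194 [[0.6129, -0.2205, 0.202], [0.6208, -0.2021, 0.2183], [0.6229, -0.165, 0.2261], [0.6254, -0.1216, 0.2299], [0.6303, -0.1015, 0.2363]]
red 104 [[0.406, -0.2881, 0.1265], [0.4154, -0.2843, 0.1374], [0.4326, -0.2797, 0.1458], [0.4581, -0.2747, 0.1499], [0.4835, -0.2677, 0.1556]]
cap 33 [[0.1167, -0.369, 0.1173], [0.5994, -0.2835, 0.1201], [0.6033, -0.2785, 0.1229], [0.6093, -0.2747, 0.1237], [0.618, -0.2706, 0.488]]
```

```bash
cat >> h.py <<'E'
th=np.radians(56.2);X=np.array([np.cos(th),np.sin(th),0]);Y=np.array([-X[1],X[0],0]);C=np.array([.4307,.3638,0])
def S(x,y,z): return C+x*X+y*Y+np.array([0,0,z])   # chamber-centred station frame
def rel(p,yaw=None,tilt=0):
    "shift (mm) and turn to TCP p, tool down, tool y at azimuth yaw deg (mod 180)"
    s=r.read_state();R0=R.from_quat(s['eef_rot']);d=R0.inv().apply(np.array(p)-s['ee_pos'])*1000
    rv=np.zeros(3)
    if yaw is not None:
        best=None
        for k in(0,180):
            a=np.radians(yaw+k);y=np.array([np.cos(a),np.sin(a),0]);z=np.array([0,0,-1.]);x=np.cross(y,z)
            v=(R0.inv()*R.from_matrix(np.c_[x,y,z])).as_rotvec()
            if best is None or np.linalg.norm(v)<np.linalg.norm(best):best=v
        rv=best
    print(rv.round(3),d.round(1),'rows',int(np.ceil(max(np.linalg.norm(d)/41.7,np.degrees(np.linalg.norm(rv))/7.16))))
def state():
    s=r.read_state();print('t',s['time'],'p',s['ee_pos'].round(4),'q',s['joint_positions'].round(2),'F',s['ft_force'].round(1),'w',round(s['width'],4),'g',s['grip_force'])
E
python3 - <<'E'
from h import *
c=load('top');P=pts(c)
q=P[135:180,300:400].reshape(-1,3);q=q[(q[:,2]>.07)&(q[:,2]<.2)]
print(q.min(0),q.max(0))
c2=load('scene');P2=pts(c2);q=P2[262:292,366:394].reshape(-1,3);q=q[(q[:,2]>.058)&(q[:,2]<.07)];print(len(q),cv2.minEnclosingCircle(q[:,:2].astype(np.float32)))
rel([.585,-.151,.20],0)
rel([.585,-.151,.025],0)
E
```

```text
[ 0.71431492 -0.20989002  0.07024422] [ 0.81535901 -0.00951638  0.12007956]
323 ((0.5887421369552612, -0.15495239198207855), 0.029530780389904976)
[-1.000e-03  1.000e-03  1.278e+00] [-603.7 -600.4   22.6] rows 21
[-1.000e-03  1.000e-03  1.278e+00] [-603.7 -600.1  197.6] rows 21
```

Emit:
apply_moves(steps=[[0, 0, 0.1, -40, -40, -30, 1], [0, 0, 1.278, -606, -602, -30, 1], [0, 0, 1.278, -606, -602, -30, 1], [0, 0, 1.278, -606, -602, -30, 1], [0, 0, 1.278, -606, -602, -30, 1], [0, 0, 1.278, -606, -602, -30, 1], [0, 0, 1.278, -606, -602, -30, 1], [0, 0, 1.278, -606, -602, -30, 1], [0, 0, 1.278, -606, -602, -30, 1], [0, 0, 1.278, -606, -602, -30, 1], [0, 0, 1.278, -606, -602, -30, 1], [0, 0, 1.278, -606, -602, -30, 1], [0, 0, 1.278, -606, -602, -30, 1], [0, 0, 1.278, -606, -602, -30, 1], [0, 0, 1.278, -606, -602, -30, 1], [0, 0, 1.278, -606, -602, -30, 1], [0, 0, 1.278, -606, -602, -30, 1], [0, 0, 1.278, -606, -602, -30, 1], [0, 0, 1.278, -606, -602, -30, 1], [0, 0, 1.278, -606, -602, -30, 1]])

```text
time: 1.77
ee_pos: [0.5752, -0.1318, 0.2521]
eef_rot: [0.707, 0.707, 0.0, 0.0]
ft_force: [0.4, 0.3, 0.5]
width: 0.0869
grip_force: 0.0
```

Run:
```python
from h import *
state(); rel([.587,-.153,.025],0); 
c=snap('wrist'); save(c,'w1')
```

```text
t 1.7667 p [ 0.5752 -0.1318  0.2521] q [-0.45  0.28  0.74  1.55 -0.19  1.39  0.31] F [0.4 0.3 0.5] w 0.0869 g 0.0
[ 0.    -0.     0.001] [-21.2  11.7 227.1] rows 6
```

View pics/w1.png

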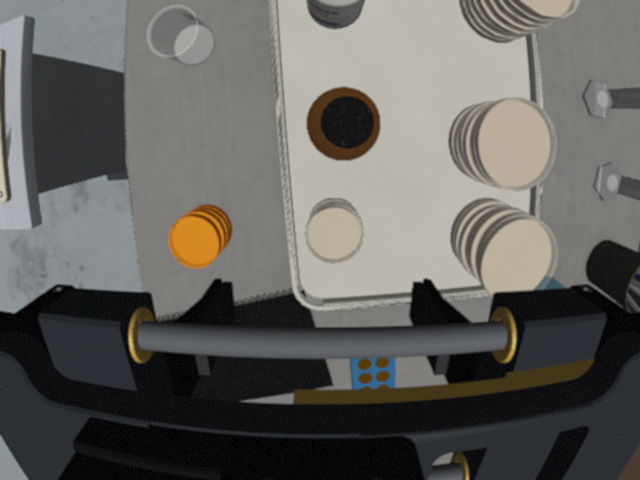

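The wrist view shows the small stack at (335,229), between the brown bottle (343,122) and the tray's rim. The fingers have clear space, so I'll go down and grasp it.

Emit:
apply_moves(steps=[[0, 0, 0, 0, 0, 0, 1], [0, 0, 0, 0, 0, 0, 1]])

```text
time: 1.98
ee_pos: [0.5743, -0.1309, 0.2514]
eef_rot: [0.708, 0.706, -0.001, -0.0]
ft_force: [0.7, 0.0, -0.2]
width: 0.0868
grip_force: 0.0
```

Run:
```python
from h import *
state(); rel([.587,-.153,.025],0)
```

```text
t 1.9833 p [ 0.5743 -0.1309  0.2514] q [-0.46  0.28  0.74  1.55 -0.19  1.39  0.3 ] F [ 0.7  0.  -0.2] w 0.0868 g 0.0
[-0.002  0.001 -0.002] [-22.   13.1 226.4] rows 6
```

Emit:
apply_moves(steps=[[0, 0, 0, -22, 13, 20, 1], [0, 0, 0, -22, 13, 60, 1], [0, 0, 0, -22, 13, 100, 1], [0, 0, 0, -22, 13, 140, 1], [0, 0, 0, -22, 13, 180, 1], [0, 0, 0, -22, 13, 205, 1], [0, 0, 0, -22, 13, 226, 1], [0, 0, 0, -22, 13, 226, 1], [0, 0, 0, -22, 13, 226, 0], [0, 0, 0, -22, 13, 226, -0.2], [0, 0, 0, -22, 13, 226, -0.5], [0, 0, 0, -22, 13, 226, -0.5], [0, 0, 0, -22, 13, 226, -0.5], [0, 0, 0, -22, 13, 226, -0.5]], force=12)

```text
time: 3.15
ee_pos: [0.588, -0.1521, 0.027]
eef_rot: [0.707, 0.707, 0.001, 0.0]
ft_force: [-1.6, 1.0, 5.5]
width: 0.0578
grip_force: 12.0
```

Run:
```python
from h import *
state(); s=r.read_state(); p=s['ee_pos']; rel([p[0],p[1],.21]); rel(S(-.005,.012,.24),th*57.29578+90)
```

```text
t 3.15 p [ 0.588  -0.1521  0.027 ] q [-0.32  0.55  0.65  1.74 -0.39  0.99  0.47] F [-1.6  1.   5.5] w 0.0578 g 12.000667846295983
[0. 0. 0.] [ 1.00e-01  2.00e-01 -1.83e+02] rows 5
[ 0.001 -0.001  0.59 ] [ 518.5 -169.8 -213.1] rows 15
```

Emit:
apply_moves(steps=[[0, 0, 0, 0, 0, -15, -0.5], [0, 0, 0, 0, 0, -55, -0.5], [0, 0, 0, 0, 0, -95, -0.5], [0, 0, 0, 0, 0, -135, -0.5], [0, 0, 0, 0, 0, -175, -0.5], [0, 0, 0, 10, -3, -205, -0.5], [0, 0, 0.1, 45, -15, -213, -0.5], [0, 0, 0.59, 518, -170, -213, -0.5], [0, 0, 0.59, 518, -170, -213, -0.5], [0, 0, 0.59, 518, -170, -213, -0.5], [0, 0, 0.59, 518, -170, -213, -0.5], [0, 0, 0.59, 518, -170, -213, -0.5], [0, 0, 0.59, 518, -170, -213, -0.5], [0, 0, 0.59, 518, -170, -213, -0.5], [0, 0, 0.59, 518, -170, -213, -0.5], [0, 0, 0.59, 518, -170, -213, -0.5], [0, 0, 0.59, 518, -170, -213, -0.5], [0, 0, 0.59, 518, -170, -213, -0.5], [0, 0, 0.59, 518, -170, -213, -0.5], [0, 0, 0.59, 518, -170, -213, -0.5]])

```text
time: 4.82
ee_pos: [0.4148, 0.37, 0.239]
eef_rot: [0.881, 0.473, -0.0, -0.001]
ft_force: [-0.4, 0.1, 0.1]
width: 0.0577
grip_force: 12.0
```

Run:
```python
from h import *
state(); rel(S(-.005,.012,.039),th*57.29578+90); c=snap('scene');save(c,'s2')
```

```text
t 4.8167 p [0.4148 0.37   0.239 ] q [-1.21  0.17  0.45  1.65 -0.08  1.34 -1.33] F [-0.4  0.1  0.1] w 0.0577 g 11.993631531950086
[-0.001 -0.     0.004] [ -1.4   5.  200. ] rows 5
```

View pics/s2.png

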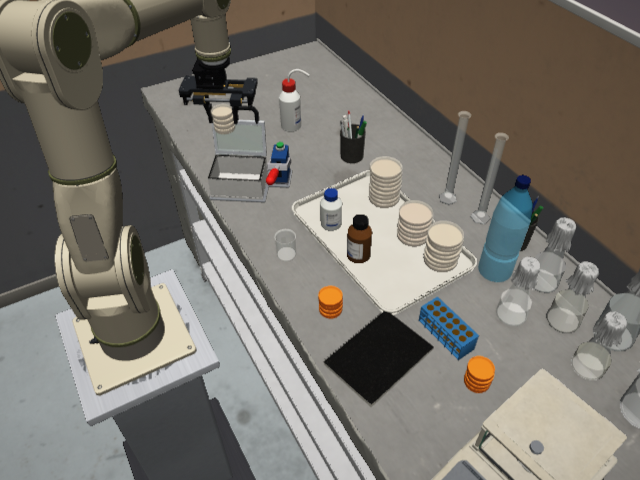

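The held stack is at (222,118), above the open chamber. I'll lower it slowly.

Emit:
apply_moves(steps=[[0, 0, 0.004, -1, 5, 30, -0.5], [0, 0, 0.004, -1, 5, 65, -0.5], [0, 0, 0.004, -1, 5, 100, -0.5], [0, 0, 0.004, -1, 5, 130, -0.5], [0, 0, 0.004, -1, 5, 155, -0.5], [0, 0, 0.004, -1, 5, 175, -0.5], [0, 0, 0.004, -1, 5, 188, -0.5], [0, 0, 0.004, -1, 5, 195, -0.5], [0, 0, 0.004, -1, 5, 198, -0.5], [0, 0, 0.004, -1, 5, 200, -0.5], [0, 0, 0.004, -1, 5, 200, -0.5]])

```text
time: 5.78
ee_pos: [0.4215, 0.3624, 0.0398]
eef_rot: [0.883, 0.469, 0.0, -0.0]
ft_force: [0.5, 0.4, -0.2]
width: 0.0579
grip_force: 12.0
```

Run:
```python
from h import *
state(); rel(S(-.005,.012,.037),th*57.29578+90)
```

```text
t 5.7833 p [0.4215 0.3624 0.0398] q [-1.15  0.38  0.42  1.86 -0.19  0.94 -1.24] F [ 0.5  0.4 -0.2] w 0.0579 g 11.99357817240525
[ 0.    -0.001 -0.004] [ 1.2 -5.1  2.8] rows 1
```

Emit:
apply_moves(steps=[[0, 0, 0, 0, 0, 1.5, -0.5], [0, 0, 0, 0, 0, 3, -0.5], [0, 0, 0, 0, 0, 3.5, -0.5], [0, 0, 0, 0, 0, 3.5, -0.5], [0, 0, 0, 0, 0, 3.5, -0.5]])

```text
time: 6.2
ee_pos: [0.4215, 0.3626, 0.0365]
eef_rot: [0.883, 0.469, 0.001, -0.0]
ft_force: [-1.9, -0.7, 5.3]
width: 0.0578
grip_force: 12.0
```

Contact with the floor is 5 N, so I'll release and rise.

Emit:
apply_moves(steps=[[0, 0, 0, 0, 0, 0, 0.4], [0, 0, 0, 0, 0, 0, 0.6], [0, 0, 0, 0, 0, 0, 0.6], [0, 0, 0, 0, 0, 0, 0.6], [0, 0, 0, 0, 0, -10, 0.6], [0, 0, 0, 0, 0, -30, 0.6], [0, 0, 0, 0, 0, -70, 0.6], [0, 0, 0, 0, 0, -110, 0.6], [0, 0, 0, 0, 0, -150, 0.6], [0, 0, 0, 0, 0, -190, 0.6], [0, 0, 0, 0, 0, -230, 0.6], [0, 0, 0, 0, 0, -260, 0.6], [0, 0, 0, 0, 0, -260, 0.6], [0, 0, 0, 0, 0, -260, 0.6]])

```text
time: 7.37
ee_pos: [0.4218, 0.3625, 0.2982]
eef_rot: [0.883, 0.469, 0.002, -0.001]
ft_force: [-0.1, 1.2, -1.0]
width: 0.0694
grip_force: 0.0
```

Run:
```python
from h import *
state()
c=snap('scene');P=pts(c);q=P[90:205,190:290].reshape(-1,3)-C
s=np.c_[q@X,q@Y,q[:,2]];k=c['pixels'][90:205,190:290].reshape(-1,3)
m=(abs(s[:,2]-.074)<.004)&(abs(s[:,0])<.045)&(abs(s[:,1])<.062);print('stack top',m.sum(),np.median(s[m],0),s[m].min(0),s[m].max(0))
m=(s[:,2]>.2)&(s[:,2]<.24)&(abs(s[:,1])<.045)&(s[:,0]>.05)&(s[:,0]<.1);print('bar',m.sum(),np.percentile(s[m],[5,50,95],axis=0))
cv2.imwrite('pics/s3.png',cv2.resize(c['pixels'][70:210,170:310,::-1],None,fx=4,fy=4))
rel(S(.0815,0,.30),th*57.29578)
```

```text
t 7.3667 p [0.4218 0.3625 0.2982] q [-1.21  0.14  0.47  1.55 -0.07  1.46 -1.33] F [-0.1  1.2 -1. ] w 0.0694 g 0.0
stack top 202 [-0.00854879  0.00468829  0.07442899] [-0.04478227 -0.03688818  0.07046569] [0.02313361 0.05303668 0.07790203]
bar 134 [[ 0.07749659 -0.03867557  0.22197248]
 [ 0.08354674 -0.00043404  0.22926236]
 [ 0.08965301  0.04028986  0.23337323]]
[-1.000e-03 -1.000e-03  1.566e+00] [88.2  6.5 -3.5] rows 13
```

View pics/s3.png

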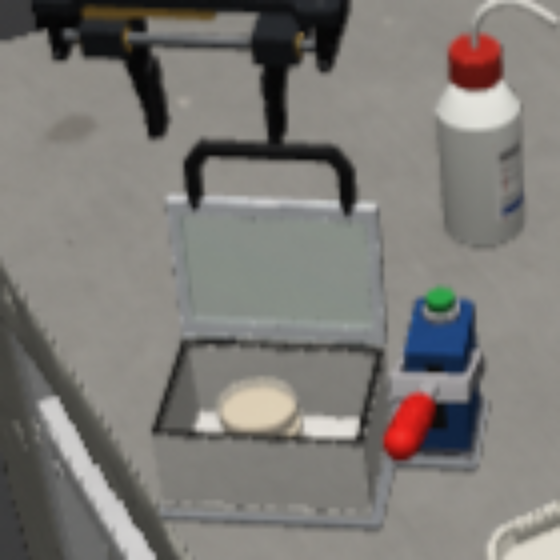

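The stack stands upright in the chamber at crop (258,410). The handle bar runs across (270,150), centred at X≈0.083 and z≈0.227. I'll turn the gripper and line up over it.

Emit:
apply_moves(steps=[[0, 0, -0.124, 7, 0, -10, 0.2], [0, 0, -0.248, 14, 1, -10, 0.2], [0, 0, -0.372, 21, 1, -10, 0.2], [0, 0, -0.496, 28, 2, -10, 0.2], [0, 0, -0.62, 35, 2, -10, 0.2], [0, 0, -0.744, 42, 3, -10, 0.2], [0, 0, -0.868, 49, 4, -10, 0.2], [0, 0, -0.992, 56, 4, -10, 0.2], [0, 0, -1.116, 63, 5, -10, 0.2], [0, 0, -1.24, 70, 5, -10, 0.2], [0, 0, -1.364, 77, 6, -10, 0.2], [0, 0, -1.488, 84, 6, -10, 0.2], [0, 0, -1.576, 89, 6.5, -10, 0.2], [0, 0, -1.576, 89, 6.5, -10, 0.2], [0, 0, -1.576, 89, 6.5, -10, 0.2], [0, 0, -1.576, 89, 6.5, -10, 0.2]])

```text
time: 8.75
ee_pos: [0.4761, 0.4318, 0.305]
eef_rot: [0.292, 0.956, -0.001, -0.0]
ft_force: [0.5, 0.0, 0.2]
width: 0.0522
grip_force: 0.0
```

Run:
```python
from h import *
state(); rel(S(.083,0,.2155),th*57.29578)
```

```text
t 8.75 p [0.4761 0.4318 0.305 ] q [-1.03  0.35  0.3   1.29 -0.1   1.52  0.24] F [0.5 0.  0.2] w 0.0522 g 0.0
[-0.001 -0.    -0.002] [-0.1  1.3 89.5] rows 3
```

Emit:
apply_moves(steps=[[0, 0, 0, 0, 1, 20, 0.2], [0, 0, 0, 0, 1, 45, 0.2], [0, 0, 0, 0, 1, 65, 0.2], [0, 0, 0, 0, 1, 80, 0.2], [0, 0, 0, 0, 1, 90, 0.2], [0, 0, 0, 0, 1, 90, 0.2], [0, 0, 0, 0, 1, 90, -0.2], [0, 0, 0, 0, 1, 90, -0.5], [0, 0, 0, 0, 1, 90, -0.8], [0, 0, 0, 0, 1, 90, -1], [0, 0, 0, 0, 1, 90, -1], [0, 0, 0, 0, 1, 90, -1]], force=8)

```text
time: 9.75
ee_pos: [0.477, 0.4333, 0.2161]
eef_rot: [0.29, 0.957, 0.0, 0.0]
ft_force: [0.2, -0.3, 0.4]
width: 0.0202
grip_force: 0.0
```

```bash
cat > arc.py <<'E'
from h import *
import sys
state();s=r.read_state();hx,hz=.055,.080
d=s['ee_pos']-C;bx,bz=d@X-hx,d[2]+.011-hz
q0=float(np.arctan2(bz,-bx))+np.arctan2(.005,.148) if len(sys.argv)<2 else float(sys.argv[1])
print('tcp station',d@X,d@Y,d[2],'q',q0, 'rad',np.hypot(bx,bz))
bar=lambda q:np.array([-.148*np.cos(q)+.005*np.sin(q),.148*np.sin(q)+.005*np.cos(q)])
R0=R.from_quat(s['eef_rot']).inv();b0=bar(q0)
for q in np.arange(np.floor(q0*10)/10,-.01,-.1):
    db=bar(q)-b0;print(round(q,2),(R0.apply(db[0]*X+np.array([0,0,db[1]]))*1000).round(0))
E
python3 arc.py
```

```text
t 9.75 p [0.477  0.4333 0.2161] q [-1.03  0.38  0.29  1.43 -0.11  1.35  0.25] F [ 0.2 -0.3  0.4] w 0.0202 g 0.0
tcp station 0.08349029154614356 0.00014696133996451783 0.21611138223995469 q 1.7958639010601014 rad 0.14984477133665464
1.7 [  0. -14.  -3.]
1.6 [  0. -29.  -5.]
1.5 [  0. -43.  -5.]
1.4 [  0. -58.  -4.]
1.3 [  0. -73.  -1.]
1.2 [  0. -87.   3.]
1.1 [   0. -101.    9.]
1.0 [   0. -114.   16.]
0.9 [   0. -126.   24.]
0.8 [   0. -137.   33.]
0.7 [   0. -148.   44.]
0.6 [   0. -157.   55.]
0.5 [   0. -165.   68.]
0.4 [   0. -172.   81.]
0.3 [   0. -178.   95.]
0.2 [   0. -182.  109.]
0.1 [   0. -185.  123.]
-0.0 [   0. -186.  138.]
```

Emit:
apply_moves(steps=[[0, 0, 0, 0, 0, 0, -1], [0, 0, 0, 0, 0, 0, -1], [0, 0, 0, 0, 0, 0, -1], [0, 0, 0, 0, 0, 0, -1]])

```text
time: 10.08
ee_pos: [0.477, 0.4332, 0.2159]
eef_rot: [0.29, 0.957, 0.0, 0.0]
ft_force: [-0.4, 0.1, 2.2]
width: 0.0116
grip_force: 8.0
```

```bash
sed -i 's/+np.arctan2(.005,.148)/-np.arctan2(.005,.148)/' arc.py; python3 arc.py
```

```text
t 10.0833 p [0.477  0.4332 0.2159] q [-1.03  0.38  0.29  1.43 -0.11  1.35  0.25] F [-0.4  0.1  2.2] w 0.0116 g 8.000056743621826
tcp station 0.08348087533443312 0.00013805865999310196 0.21591902782782552 q 1.7285046315027757 rad 0.14965413792371024
1.7 [ 0. -4. -1.]
1.6 [  0. -19.  -2.]
1.5 [  0. -34.  -3.]
1.4 [  0. -48.  -1.]
1.3 [  0. -63.   1.]
1.2 [  0. -77.   6.]
1.1 [  0. -91.  11.]
1.0 [   0. -104.   18.]
0.9 [   0. -116.   26.]
0.8 [   0. -128.   36.]
0.7 [   0. -138.   46.]
0.6 [   0. -148.   58.]
0.5 [   0. -156.   70.]
0.4 [   0. -163.   83.]
0.3 [   0. -168.   97.]
0.2 [   0. -172.  111.]
0.1 [   0. -175.  126.]
-0.0 [   0. -176.  140.]
```

Emit:
apply_moves(steps=[[0, 0, 0, 0, -4, -1, -1], [0, 0, 0, 0, -11, -2, -1], [0, 0, 0, 0, -19, -2, -1], [0, 0, 0, 0, -27, -3, -1], [0, 0, 0, 0, -34, -3, -1], [0, 0, 0, 0, -41, -2, -1], [0, 0, 0, 0, -48, -1, -1], [0, 0, 0, 0, -56, 0, -1], [0, 0, 0, 0, -63, 1, -1], [0, 0, 0, 0, -70, 3, -1], [0, 0, 0, 0, -77, 6, -1], [0, 0, 0, 0, -84, 8, -1], [0, 0, 0, 0, -91, 11, -1], [0, 0, 0, 0, -98, 14, -1], [0, 0, 0, 0, -104, 18, -1], [0, 0, 0, 0, -104, 18, -1], [0, 0, 0, 0, -104, 18, -1]])

```text
time: 11.5
ee_pos: [0.4188, 0.3462, 0.1975]
eef_rot: [0.29, 0.957, -0.0, -0.0]
ft_force: [-2.4, -0.5, 1.0]
width: 0.0115
grip_force: 8.0
```

```bash
python3 arc.py
```

```text
t 11.5 p [0.4188 0.3462 0.1975] q [-1.04  0.17  0.3   1.73 -0.05  1.26  0.25] F [-2.4 -0.5  1. ] w 0.0115 g 8.000266179442406
tcp station -0.021263726474615344 0.00014153658136074722 0.19750223256544872 q 1.0014125227641548 rad 0.14942884510729387
1.0 [ 0. -0.  0.]
0.9 [  0. -12.   8.]
0.8 [  0. -24.  18.]
0.7 [  0. -34.  28.]
0.6 [  0. -44.  40.]
0.5 [  0. -52.  52.]
0.4 [  0. -59.  65.]
0.3 [  0. -64.  79.]
0.2 [  0. -68.  93.]
0.1 [  0. -71. 108.]
0.0 [  0. -72. 122.]
```

Forces are small and the arc model fits well. I'll carry on to q≈0.1, then stop and check.

Emit:
apply_moves(steps=[[0, 0, 0, 0, -6, 4, -1], [0, 0, 0, 0, -12, 8, -1], [0, 0, 0, 0, -18, 13, -1], [0, 0, 0, 0, -24, 18, -1], [0, 0, 0, 0, -29, 23, -1], [0, 0, 0, 0, -34, 28, -1], [0, 0, 0, 0, -39, 34, -1], [0, 0, 0, 0, -44, 40, -1], [0, 0, 0, 0, -48, 46, -1], [0, 0, 0, 0, -52, 52, -1], [0, 0, 0, 0, -56, 58, -1], [0, 0, 0, 0, -59, 65, -1], [0, 0, 0, 0, -62, 72, -1], [0, 0, 0, 0, -64, 79, -1], [0, 0, 0, 0, -66, 86, -1], [0, 0, 0, 0, -68, 93, -1], [0, 0, 0, 0, -70, 100, -1], [0, 0, 0, 0, -71, 108, -1], [0, 0, 0, 0, -71, 108, -1], [0, 0, 0, 0, -71, 108, -1]])

```text
time: 13.17
ee_pos: [0.3799, 0.2879, 0.0891]
eef_rot: [0.29, 0.957, 0.0, 0.0]
ft_force: [1.7, 4.5, -2.3]
width: 0.0114
grip_force: 8.0
```

```bash
python3 arc.py
```

```text
t 13.1667 p [0.3799 0.2879 0.0891] q [-1.02  0.13  0.3   2.01 -0.04  1.    0.28] F [ 1.7  4.5 -2.3] w 0.0114 g 8.000007793307304
tcp station -0.0913566900896623 -4.264470726143774e-05 0.08911191695464177 q 0.10279089399934327 rad 0.1477320883816101
0.1 [ 0. -0.  0.]
0.0 [ 0. -1. 15.]
```

Emit:
apply_moves(steps=[[0, 0, 0, 0, 0, 2, -1], [0, 0, 0, 0, 0, 4, -1], [0, 0, 0, 0, 0, 6, -1], [0, 0, 0, 0, 0, 8, -1], [0, 0, 0, 0, 0, 10, -1], [0, 0, 0, 0, 0, 12, -1], [0, 0, 0, 0, 0, 13, -1], [0, 0, 0, 0, 0, 14, -1], [0, 0, 0, 0, 0, 14.5, -1], [0, 0, 0, 0, 0, 15, -1], [0, 0, 0, 0, 0, 15, -1], [0, 0, 0, 0, 0, 15, -1]])

```text
time: 14.17
ee_pos: [0.3801, 0.2871, 0.0754]
eef_rot: [0.29, 0.957, -0.0, 0.0]
ft_force: [-2.0, -3.0, 11.7]
width: 0.0117
grip_force: 8.0
```

Run:
```python
from h import *
state()
c=snap('scene');P=pts(c);q=P[90:205,190:290].reshape(-1,3)-C
s=np.c_[q@X,q@Y,q[:,2]]
for a in(-.04,-.02,0,.02,.04):
    m=(abs(s[:,2]-.09)<.015)&(abs(s[:,0]-a)<.01)&(abs(s[:,1])<.07);print(a,m.sum(),np.median(s[m,2]))
```

```text
t 14.1667 p [0.3801 0.2871 0.0754] q [-1.02  0.15  0.3   2.03 -0.05  0.97  0.28] F [-2.  -3.  11.7] w 0.0117 g 8.000818938016891
-0.04 101 0.0891641248257764
-0.02 83 0.08911780645074674
0 84 0.08927010154352744
0.02 69 0.08942997273927888
0.04 89 0.08949257154851331
```

The lid is flat, with its top at 0.089, and pressing on the rim. I'll open a little, rise and move over the lever.

Emit:
apply_moves(steps=[[0, 0, 0, 0, 0, 0, -0.4], [0, 0, 0, 0, 0, 0, -0.4], [0, 0, 0, 0, 0, 0, -0.4], [0, 0, 0, 0, 0, -5, -0.4], [0, 0, 0, 0, 0, -20, -0.4], [0, 0, 0, 0, 0, -50, -0.6], [0, 0, 0, 0, 0, -90, -1], [0, 0, 0, 0, 0, -125, -1], [0, 0, 0, 0, 0, -125, -1], [0, 0, 0, 0, 0, -125, -1]])

```text
time: 15.05
ee_pos: [0.3806, 0.2883, 0.2019]
eef_rot: [0.29, 0.957, 0.002, 0.001]
ft_force: [-0.4, -0.9, -1.0]
width: 0.0031
grip_force: 0.0
```

Run:
```python
from h import *
state()
c=snap('top');P=pts(c);k=c['pixels'].astype(int);save(c,'t4')
c2=snap('scene');P2=pts(c2);k2=c2['pixels'].astype(int)
for P,k,b in((P,k,(190,290,120,260)),(P2,k2,(100,210,190,300))):
    q=P[b[0]:b[1],b[2]:b[3]].reshape(-1,3)-C;k=k[b[0]:b[1],b[2]:b[3]].reshape(-1,3)
    s=np.c_[q@X,q@Y,q[:,2]];m=(k[:,0]>130)&(k[:,1]<70)&(s[:,2]>.08)&(s[:,2]<.2)
    print(m.sum(),np.percentile(s[m],[3,50,97],axis=0).round(4).tolist() if m.sum() else '')
    m=(abs(s[:,2]-.09)<.02)&(abs(s[:,0])<.04)&(abs(s[:,1])<.06);print('lid',m.sum(),np.median(s[m,2]) if m.sum() else '')
rel(S(-.092,-.118,.17),th*57.29578)
```

```text
t 15.05 p [0.3806 0.2883 0.2019] q [-1.04  0.    0.3   1.88 -0.    1.25  0.24] F [-0.4 -0.9 -1. ] w 0.0031 g 0.0
211 [[-0.1305, -0.1262, 0.1183], [-0.0905, -0.1159, 0.139], [-0.048, -0.1066, 0.1556]]
lid 98 0.08831759543304951
114 [[-0.1323, -0.132, 0.1274], [-0.1121, -0.1236, 0.1447], [-0.0601, -0.1116, 0.1542]]
lid 713 0.08943794793550386
[-0.001 -0.     0.001] [-118.1   -0.    29.2] rows 3
```

View pics/t4.png

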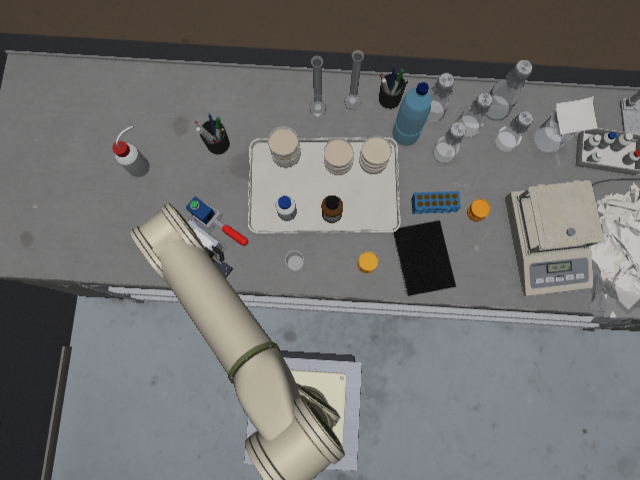

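The lid is shut, the bottles are in place, and the red grip is clear at (234,235). I'll move over the grip.

Emit:
apply_moves(steps=[[0, 0, 0, -35, 0, 0, -1], [0, 0, 0, -70, 0, 0, -1], [0, 0, 0, -100, 0, 10, -1], [0, 0, 0, -118, 0, 25, -1], [0, 0, 0, -118, 0, 32, -1], [0, 0, 0, -118, 0, 32, -1], [0, 0, 0, -118, 0, 32, -1]])

```text
time: 15.73
ee_pos: [0.4767, 0.2222, 0.1666]
eef_rot: [0.29, 0.957, -0.001, -0.001]
ft_force: [-0.1, -0.2, 0.7]
width: 0.0004
grip_force: 0.0
```

Run:
```python
from h import *
state();d=r.read_state()['ee_pos']-C;print(d@X,d@Y)
rel(S(-.092,-.118,.165),th*57.29578);rel(S(-.100,-.118,.091),th*57.29578);rel(S(-.097,-.118,.041),th*57.29578)
```

```text
t 15.7333 p [0.4767 0.2222 0.1666] q [-0.9   0.16  0.41  1.82 -0.07  1.19  0.52] F [-0.1 -0.2  0.7] w 0.0004 g 0.0
-0.09205942544839843 -0.11695397952329041
[-0.002 -0.001  0.002] [-1.   0.1  1.6] rows 1
[-0.002 -0.001  0.002] [-1.1 -7.8 75.6] rows 2
[-0.002 -0.001  0.002] [ -1.2  -4.6 125.6] rows 4
```

Emit:
apply_moves(steps=[[0, 0, 0, -1, -1, 15, -1], [0, 0, 0, -1, -3, 30, -1], [0, 0, 0, -1, -5, 45, -1], [0, 0, 0, -1, -7, 60, -1], [0, 0, 0, -1, -8, 75, -1], [0, 0, 0, -1, -8, 90, -1], [0, 0, 0, -1, -7, 105, -1], [0, 0, 0, -1, -5, 115, -1], [0, 0, 0, -1, -5, 120, -1], [0, 0, 0, -1, -5, 120, -1], [0, 0, 0, -1, -5, 120, -1]])

```text
time: 16.65
ee_pos: [0.4747, 0.2173, 0.048]
eef_rot: [0.29, 0.957, -0.001, -0.001]
ft_force: [-3.2, -5.9, 7.6]
width: 0.0006
grip_force: 4.5
```

```bash
cat > lev.py <<'E'
from h import *
state();d=r.read_state()['ee_pos']-C;print(d@X,d@Y)
c=snap('scene');P=pts(c);k=c['pixels'].astype(int)
q=P[100:220,190:310].reshape(-1,3)-C;k=k[100:220,190:310].reshape(-1,3)
s=np.c_[q@X,q@Y,q[:,2]];m=(k[:,0]>130)&(k[:,1]<70)&(s[:,2]>.01)&(s[:,2]<.2)&(s[:,1]>-.15)
print('red',m.sum(),np.percentile(s[m],[3,50,97],axis=0).round(4).tolist())
b=(s[m,0]+.098);print('z slope',np.polyfit(s[m,0],s[m,2],1)[0])
m=(k[:,1]>k[:,0]+40)&(k[:,1]>k[:,2]+20)&(s[:,2]>.1)&(s[:,2]<.25);print('cap',m.sum(),np.percentile(s[m],[50,95],axis=0).round(4).tolist() if m.sum() else '')
E
python3 lev.py
```

```text
t 16.65 p [0.4747 0.2173 0.048 ] q [-0.87  0.29  0.4   1.94 -0.14  0.94  0.58] F [-3.2 -5.9  7.6] w 0.0006 g 4.534758478403091
-0.09727811502049086 -0.11809032094169832
red 111 [[-0.1406, -0.1322, 0.028], [-0.1242, -0.1227, 0.0392], [-0.1026, -0.1114, 0.0465]]
z slope 0.2571930857856777
cap 0
```

Emit:
apply_moves(steps=[[0, 0, 0, 0, 0, 2, -1], [0, 0, 0, 0, 0, 4, -1], [0, 0, 0, 0, 0, 4, -1]])

```text
time: 16.95
ee_pos: [0.475, 0.2177, 0.0443]
eef_rot: [0.29, 0.957, -0.0, -0.0]
ft_force: [-3.5, -4.1, 8.8]
width: -0.0
grip_force: 4.7
```

```bash
python3 lev.py
```

```text
t 16.95 p [0.475  0.2177 0.0443] q [-0.86  0.3   0.4   1.94 -0.14  0.93  0.59] F [-3.5 -4.1  8.8] w -0.0 g 4.745745342224836
-0.09675946873585968 -0.11806933368740956
red 109 [[-0.1392, -0.1322, 0.023], [-0.1214, -0.1223, 0.034], [-0.1013, -0.111, 0.0415]]
z slope 0.2879392748553526
cap 0
```

Emit:
apply_moves(steps=[[0, 0, 0, 0, 0, 2, -1], [0, 0, 0, 0, 0, 4, -1], [0, 0, 0, 0, 0, 5, -1], [0, 0, 0, 0, 0, 5, -1]])

```text
time: 17.33
ee_pos: [0.4754, 0.2181, 0.0416]
eef_rot: [0.29, 0.957, 0.0, -0.001]
ft_force: [-13.8, -8.5, 35.6]
width: 0.0004
grip_force: 19.3
```

The stop is reached at TCP z≈0.042 (35 N). I'll go up fully, then down for stroke 2.

Emit:
apply_moves(steps=[[0, 0, 0, 0, -2, -20, -1], [0, 0, 0, 0, -3, -45, -1], [0, 0, 0, 0, -2, -70, -1], [0, 0, 0, 0, 1, -95, -1], [0, 0, 0, 0, 4, -115, -1], [0, 0, 0, 0, 5, -126, -1], [0, 0, 0, 0, 5, -126, -1], [0, 0, 0, 0, 5, -126, -1], [0, 0, 0, 0, 5, -126, -1], [0, 0, 0, 0, 4, -110, -1], [0, 0, 0, 0, 1, -92, -1], [0, 0, 0, 0, -2, -74, -1], [0, 0, 0, 0, -3, -56, -1], [0, 0, 0, 0, -3, -38, -1], [0, 0, 0, 0, -2, -20, -1], [0, 0, 0, 0, 0, -8, -1], [0, 0, 0, 0, 0, -2, -1], [0, 0, 0, 0, 0, -1, -1], [0, 0, 0, 0, 0, -1, -1], [0, 0, 0, 0, 0, -1, -1]])

```text
time: 19.0
ee_pos: [0.4749, 0.2155, 0.0407]
eef_rot: [0.291, 0.957, -0.001, -0.001]
ft_force: [-15.3, -11.2, 38.6]
width: 0.0006
grip_force: 21.2
```

```bash
python3 lev.py
```

```text
t 19.0 p [0.4749 0.2155 0.0407] q [-0.86  0.31  0.4   1.94 -0.15  0.93  0.59] F [-15.3 -11.2  38.6] w 0.0006 g 21.232771575450897
-0.09869302491738516 -0.11921869522324294
red 105 [[-0.1393, -0.1321, 0.0222], [-0.1232, -0.1228, 0.0321], [-0.1033, -0.1112, 0.04]]
z slope 0.27283854366051646
cap 0
```

Emit:
apply_moves(steps=[[0, 0, 0, 0, -2, -20, -1], [0, 0, 0, 0, -3, -45, -1], [0, 0, 0, 1, -2, -70, -1], [0, 0, 0, 1, 1, -95, -1], [0, 0, 0, 1, 4, -115, -1], [0, 0, 0, 1, 5, -126, -1], [0, 0, 0, 1, 5, -126, -1], [0, 0, 0, 1, 5, -126, -1], [0, 0, 0, 1, 5, -126, -1], [0, 0, 0, 1, 4, -110, -1], [0, 0, 0, 1, 1, -92, -1], [0, 0, 0, 1, -2, -74, -1], [0, 0, 0, 1, -2, -56, -1], [0, 0, 0, 1, -2, -38, -1], [0, 0, 0, 1, -1, -20, -1], [0, 0, 0, 1, 1, -8, -1], [0, 0, 0, 1, 1, -2, -1], [0, 0, 0, 1, 1, -1, -1], [0, 0, 0, 1, 1, -1, -1], [0, 0, 0, 1, 1, -1, -1]])

```text
time: 20.72
ee_pos: [0.4745, 0.2167, 0.0412]
eef_rot: [0.291, 0.957, -0.002, -0.001]
ft_force: [-13.5, -11.1, 35.1]
width: 0.0003
grip_force: 18.9
```

Now stroke 4.

Emit:
apply_moves(steps=[[0, 0, 0, 0, -2, -20, -1], [0, 0, 0, 0, -3, -45, -1], [0, 0, 0, 0, -2, -70, -1], [0, 0, 0, 0, 1, -95, -1], [0, 0, 0, 0, 4, -115, -1], [0, 0, 0, 0, 5, -126, -1], [0, 0, 0, 0, 5, -126, -1], [0, 0, 0, 0, 5, -126, -1], [0, 0, 0, 0, 5, -126, -1], [0, 0, 0, 0, 4, -110, -1], [0, 0, 0, 0, 1, -92, -1], [0, 0, 0, 0, -2, -74, -1], [0, 0, 0, 0, -2, -56, -1], [0, 0, 0, 0, -2, -38, -1], [0, 0, 0, 0, -1, -20, -1], [0, 0, 0, 0, 0, -8, -1], [0, 0, 0, 0, 0, -2, -1], [0, 0, 0, 0, 0, -1, -1], [0, 0, 0, 0, 0, 0, -1], [0, 0, 0, 0, 0, 0, -1]])

```text
time: 22.38
ee_pos: [0.475, 0.2173, 0.0414]
eef_rot: [0.291, 0.957, -0.001, -0.001]
ft_force: [-12.1, -9.0, 34.8]
width: 0.0006
grip_force: 18.8
```

Emit:
apply_moves(steps=[[0, 0, 0, 0, -2, -20, -1], [0, 0, 0, 0, -3, -45, -1], [0, 0, 0, 0, -2, -70, -1], [0, 0, 0, 0, 1, -95, -1], [0, 0, 0, 0, 4, -115, -1], [0, 0, 0, 0, 5, -140, -1], [0, 0, 0, 0, 5, -175, -1], [0, 0, 0, 0, -30, -200, -1], [0, 0, 0, 0, -65, -220, -1], [0, 0, 0, 0, -90, -230, -1], [0, 0, 0, 0, -90, -230, -1], [0, 0, 0, 0, -90, -230, -1]])

```text
time: 23.38
ee_pos: [0.4252, 0.1431, 0.2702]
eef_rot: [0.291, 0.957, 0.0, -0.0]
ft_force: [-0.9, -0.0, -0.2]
width: 0.0007
grip_force: 0.0
```

```bash
python3 lev.py
python3 - <<'E'
from h import *
c=load('scene')
P=pts(c);q=P[90:205,190:300].reshape(-1,3)-C;s=np.c_[q@X,q@Y,q[:,2]]
m=(abs(s[:,2]-.09)<.02)&(abs(s[:,0])<.04)&(abs(s[:,1])<.06);print('lid',m.sum(),np.median(s[m,2]))
c=snap('scene');cv2.imwrite('pics/s5.png',cv2.resize(c['pixels'][90:330,170:410,::-1],None,fx=2.5,fy=2.5))
E
```

```text
t 23.3833 p [0.4252 0.1431 0.2702] q [-0.9  -0.12  0.44  1.84  0.05  1.41  0.51] F [-0.9 -0.  -0.2] w 0.0007 g 0.0
-0.18641860963047666 -0.11817945509732862
red 113 [[-0.1328, -0.1325, 0.1268], [-0.1123, -0.1233, 0.1446], [-0.0588, -0.1117, 0.154]]
z slope -0.283971297675773
cap 36 [[0.0626, -0.1225, 0.1789], [0.076, -0.1171, 0.1828]]
lid 726 0.08940950760094557
```

View pics/s5.png

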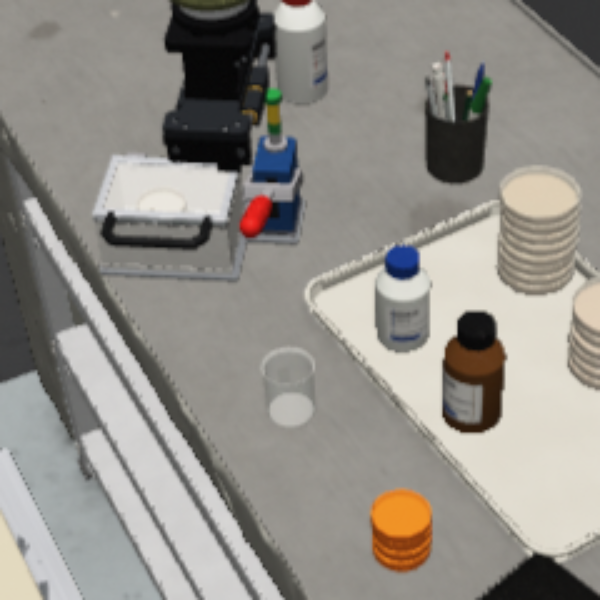

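The gauge cap stands at about 0.179 m, which means four full strokes. The lever is up (255,215), the lid is shut with the stack inside (162,203), and the bottles and beaker are untouched. The robot is clear, so I'm handing in.

```bash
python3 -c "
from bench import r
print(r.close_job())"
```

```text
the job is handed in; nothing more can be done
None
```

The job is handed in at about 23 s: the dish stack is upright in the chamber, the lid is shut, four full strokes left the gauge cap at about 179 mm, the lever is up, and the bottles and beaker look undisturbed.

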